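Build the spacer stack and hold the spring gauge on its mark

ROBOT

A 6-joint arm with a two-finger parallel gripper is mounted at the origin on a cart in front of the work surface, level with it; the furniture and walls round the work are solid. World frame = base frame: x ahead of the robot, y to its left, z up, the work surface at z = 0. Lengths are in m, angles in degrees, forces in N, time in s.
With the tool pointing down it reaches from about 0.4 to 0.825 m from the base axis. Payload 7 kg.
Tool frame: the origin (TCP) lies midway between the tips of the shut fingers; the grasp point (between the pads) lies 19 mm behind it (ctrl.hold_point_z is the distance from the TCP to the grasp point, in m); z points along the fingers, y is the line along which they close (so a half turn about z gives the same grasp; the last joint's range is limited). The gripper opens to 88 mm and grips with 3 to 60 N. Pads are 19 mm wide; open, the fingers measure 130 mm over their backs; the gripper's body (78 mm by 193 mm) begins 47 mm behind the grasp point.
Start: joints at [-52.993, 20.546, 0.682, 0, -70.136, -16.507], TCP at [0.236, -0.632, 0.227] pointing down, gripper open.
Joint ranges: [-176.03, 176.03], [-82.01, 121.73], [-58.28, 71.71], [-173.87, 95.51], [-174.79, -0.11], [-173.66, 173.66]. Speed limits (degrees/s): [136.94, 136.94, 172.46, 180, 180, 180].

INTERFACE

Orientations are given as [roll, pitch, yaw] about the fixed x, y, z axes, in that order (R = Rz(yaw) Ry(pitch) Rx(roll)).
In Python, from plant import ctrl gives the robot as it stands.
- The arm moves only by the tool apply_moves, never from a script. Its argument "deltas" is a list of rows, each an object with "fingers": the finger opening in mm, from 0 to 87.6; "delta_pos": the shift along the tool's x, y, z in mm, a list of three; "angular": the turn, a rotation vector about the tool's x, y, z in degrees, a list of three. A call has 1 to 10 rows; each row is the pose to reach, as a shift and turn from the pose commanded when the call began, along the tool's axes at that moment; what a row does not reach only later rows make up. A row lasts 1/10 s, in which the tool goes at most 50 mm and 8.59 degrees, less where a joint would pass 70% of its speed; a pose out of reach is approached as far as the arm can. A call with a gripper value outside its range is refused whole. The fingers move at their own pace and stop on an object; the grip force is fixed at half the most. Time passes only in rows, so rows that repeat a pose let the fingers close. It gives the time, the measured TCP pose, the force, the opening and the grip force at its end, in the units of the state.
- ctrl.get_obs(): the state, without advancing time (a new reading comes with each control period).
- ctrl.snapshot(name): name is "side" or "top" or "wrist"; returns the picture (384x512x3 uint8, red, green, blue); there is no depth.
- ctrl.camera_params(name): a dict with "fx", "fy", "cx", "cy" (pixels), "cam_to_world" (4x4, takes a point from camera to world coordinates); the wrist camera has in their place "mount" (4x4, takes a point from camera to tool coordinates, whose origin is the TCP and whose axes are the flange's). Camera axes: x right, y up, looking along -z (the intrinsics and any distortion apply to the point x, -y, -z); pixel columns grow to the right and rows downward; lengths in m; the calibration is good to about 2 mm. A picture is of the moment at which its call begins: read the wrist's pose just before it. camera_params takes no time and is no camera call.
- ctrl.close_job(): hands the job in; it is judged then, once.
The state is a dict: "clock": time; "joint_pos": joint angles; "qvel": joint speeds; "tau": joint torques, N m; "tool_pos": TCP position; "orientation": TCP orientation; "force": force on the tool from outside, world axes, zero at the start; "moment": the same for the moment, N m; "opening": finger opening in m; "gripper_force": force on a finger pad.
Only numpy, scipy, OpenCV 4.12 (cv2) and the standard library are available. Lean on these libraries where they do the work, as an engineer would, in place of code of your own. Each camera call takes 0.05 s, during which the arm holds its last target. There are 200 camera calls.

TASK

Complete the stack in the pocket of the four-post fixture: set the spacer ring flat on the body that is clamped there, then the steel disc flat on the ring, with the side that has the engraved ring facing up. Then draw the spring gauge out of its stand and hold it upright with its tip inside the small engraved ring on the disc, pressed gently so that its plunger is about half-way in and never driven fully in. Finish holding it there, without letting go, and leave the tape roll, cutters, meter and mug alone.

Things in the scene. Friction and masses are not known exactly. Their poses are not given: they have to be found in the camera images.
- fixture: fixed: steel plate 100x100x10 mm, round aluminium body (52 mm diameter, 20 high) clamped on its middle, four 8 mm posts on the diagonals, 32 mm from the axis, tops 60 mm above the bench, tapered over the last 6: 2 mm play round a 52 mm disc. 37 mm wide gaps between posts for fingers, centred on the fixture's +x, -x, +y, -y. Origin: centre of the underside, on the bench; z up
- seat (a point): centre of the clamped body's top face, 30 mm above the bench; the spacer's underside belongs here. Axes as the fixture's
- spacer: loose flat grey ring, 52 mm outer diameter, 28 mm hole, 12 mm thick, about 50 g, lying flat on the bench to the left or right of the fixture. Origin: centre of its underside, z up
- disc: loose solid pale steel disc (no hole), 52 mm diameter, 10 mm thick, about 120 g, lying flat on the bench on the other side of the fixture, engraved side up. Origin: centre of its underside, z up
- mark (a point): centre of the engraved ring (15 mm diameter, with a centre dot) in the middle of the disc's upper face, 10 mm above the disc's origin; 52 mm above the bench once stacked
- stand: fixed gauge stand: round foot 70 mm diameter, 10 mm thick, carrying an upright tube 32 mm outer, 20 mm inner diameter whose rim is 70 mm above the bench. Origin: centre of its underside, z up
- gauge: loose spring gauge, 130 g, hanging upright in the stand, head on the rim. Black square head 24x24 mm, 44 high (the grip; sides along gauge x and y), then a 16 mm round barrel 40 long, then a 6 mm brass plunger sticking out 15. Origin: middle of the head, 77 mm above the free plunger's tip; at first 92 mm above the bench, tip 55 mm down in the tube. z along the gauge, away from the tip
- tip (a point): round end of the gauge's plunger (3 mm radius); moves with the plunger
- plunger (a joint): how far the gauge's plunger is pushed in, in m: 0 free, 0.010 fully in; half-way is 0.005. Spring: 1 N to start it, 3.5 N at half-way, 6 N fully in
- tape_roll: bystander: roll of thin amber tape, 90 mm diameter, 25 mm high; leave alone. Origin: centre of its underside
- cutters: bystander: hand cutters with red grips, 164 mm long, 15 mm high, lying flat; leave alone. Origin: centre of the underside
- meter: bystander: hand meter 145x74x48 mm lying on its back; leave alone. Origin: centre of its underside
- mug: bystander: mug 82 mm diameter, 97 mm high; leave alone. Origin: centre of its underside
There are look-alikes about, which are no part of the job. Leave any green or turquoise look-alike of the disc alone.

How it is judged (in metres and radians):
On the way, in this order (a step that is already met when the one before it is completed fails the run):
1. the spacer ring lies flat on the body in the pocket, let go (horizontal distance between spacer and seat below 0.0035 m and z of spacer in the frame of seat between -0.003 and 0.003 m and angle between spacer's own z axis and vertical below 0.08 rad and contact force between the fingers and spacer below 0.2 N), for 0.2 s.
2. the disc lies flat on the spacer, engraved side up, let go (horizontal distance between each of spacer, disc and seat below 0.0035 m and z of spacer in the frame of seat between -0.003 and 0.003 m and angle between each of spacer, disc's own z axis and vertical below 0.08 rad and z of disc in the frame of seat between 0.009 and 0.015 m and contact force between the fingers and disc below 0.2 N), for 0.2 s.
3. the gauge is drawn out of the stand, held in the gripper (height (world z) of tip above 0.075 m and contact force between the fingers and gauge above 0.5 N), for 0.2 s.
At the end, for the whole second after the job is handed in: Spacer and disc (mark up) flat in the pocket, within 3.5 mm of its axis, 3 mm in height, 0.08 rad; gauge gripped, still, upright within 0.10 rad, clear of stand and fixture, tip within 7.5 mm of the mark, plunger in 2.5 to 7.5 mm, contact force 0.8 to 8 N (all of step 2 and contact force between the fingers and spacer below 0.2 N and horizontal distance between tip and mark below 0.0075 m and angle between gauge's own z axis and vertical below 0.1 rad and value of joint plunger between 0.0025 and 0.0075 m and contact force between gauge and disc between 0.8 and 8 N and contact force between the fingers and gauge above 0.5 N and contact force between gauge and fixture below 0.2 N and contact force between gauge and stand below 0.2 N and linear speed of gauge below 0.02 m/s and height (world z) of gauge above 0.11 m); the arm keeps its last pose, push and grip.
It fails at once if the plunger is driven fully in (more than 9.5 mm) (value of joint plunger above 0.0095 m).
It fails at once if a bystander is pushed more than 15 mm (distance of any of tape_roll, cutters, meter, mug from where it was at the start of the episode above 0.015 m).
It also fails if it takes over 67 s, if anything falls off the work surface, if the arm or the gripper's body presses on something with over 40 N, if the wrist force passes 120 N, or if a joint passes its speed limit or range.

## Working session

There is one attempt and no reset: what is moved stays moved. The work goes in short steps, Python scripts to look and compute and a tool call to move; the robot and the scene stay as the last step left them, time stands still between calls to the robot, and variables do not carry over. Pictures are saved under pics/ and viewed, at most 10 in all, crops included, and the job is handed in when it is done.

Besides the shell and the picture viewer there is one more tool, called after ">>>" by a JSON object that holds its "api" and its "payload", one argument or row to a line. apply_moves: Moves the arm, as the interface text tells. Its arguments: {"type":"object","properties":{"deltas":{"type":"array"}},"required":["deltas"]}

```bash
mkdir -p pics; ls
python3 - <<'E'
from plant import ctrl
import cv2,json
o=ctrl.get_obs();print(o)
for n in("top","side"):
    cv2.imwrite(f"pics/{n}0.png",cv2.resize(ctrl.snapshot(n)[:,:,::-1],(800,600),interpolation=cv2.INTER_CUBIC))
for n in("top","side","wrist"):print(n,ctrl.camera_params(n))
print(ctrl.hold_point_z)
E
```

```text
pics
{'clock': 0.0, 'joint_pos': array([-5.29926246e+01,  2.05910749e+01,  6.33622011e-01, -2.00707584e-02,
       -7.01355012e+01, -1.65074334e+01]), 'qvel': array([ 0.02409392, -0.0320633 , -0.00693115,  0.05306411,  0.0939646 ,
        0.02647164]), 'tau': array([ 5.94085723e-04, -5.82719815e+01,  2.93070334e+01,  6.99805006e+00,
        6.90027126e-03, -1.55395710e-04]), 'tool_pos': array([ 0.23619816, -0.63180282,  0.22562575]), 'orientation': array([ 1.79905516e+02, -8.32440304e-03, -1.59506886e+02]), 'force': array([ 0.44827   ,  0.43063778, -0.28696597]), 'moment': array([ 0.01231514, -0.02119827, -0.04562235]), 'gripper_force': 0.0, 'opening': 0.08750233302473852}
top {'fx': 398.6814813075275, 'fy': 398.6814813075275, 'cx': 259.2505986429879, 'cy': 190.08550038611926, 'cam_to_world': array([[ 0.02569527,  0.99134372, -0.12875319,  0.42373353],
       [-0.99966348,  0.02502233, -0.00684173, -0.00123435],
       [-0.0035608 ,  0.12888566,  0.99165307,  1.12647591],
       [ 0.        ,  0.        ,  0.        ,  1.        ]])}
side {'fx': 439.29960503445193, 'fy': 439.29960503445193, 'cx': 250.1820588192027, 'cy': 188.13036631749043, 'cam_to_world': array([[-0.83395305,  0.19857965, -0.5148674 , -0.13648603],
       [-0.5518281 , -0.30489518,  0.77622463,  1.00876554],
       [-0.00283817,  0.93145319,  0.36385009,  0.55610583],
       [ 0.        ,  0.        ,  0.        ,  1.        ]])}
wrist {'fx': 274.1929289700596, 'fy': 274.1929289700596, 'cx': 256.3585972378021, 'cy': 193.96963895466658, 'mount': array([[-1.34681562e-03,  9.59892501e-01,  2.80365072e-01,
         7.49416731e-02],
       [ 9.99998957e-01,  1.14671045e-03,  8.77767868e-04,
         6.86911356e-04],
       [ 5.21065236e-04,  2.80365962e-01, -9.59893044e-01,
        -1.58902180e-01],
       [ 0.00000000e+00,  0.00000000e+00,  0.00000000e+00,
         1.00000000e+00]])}
0.0188
```

View pics/top0.png

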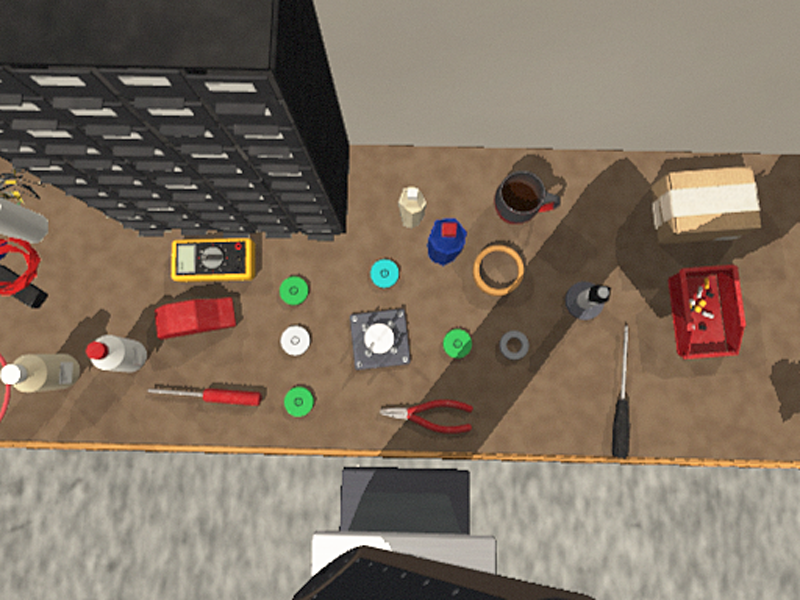

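View pics/side0.png

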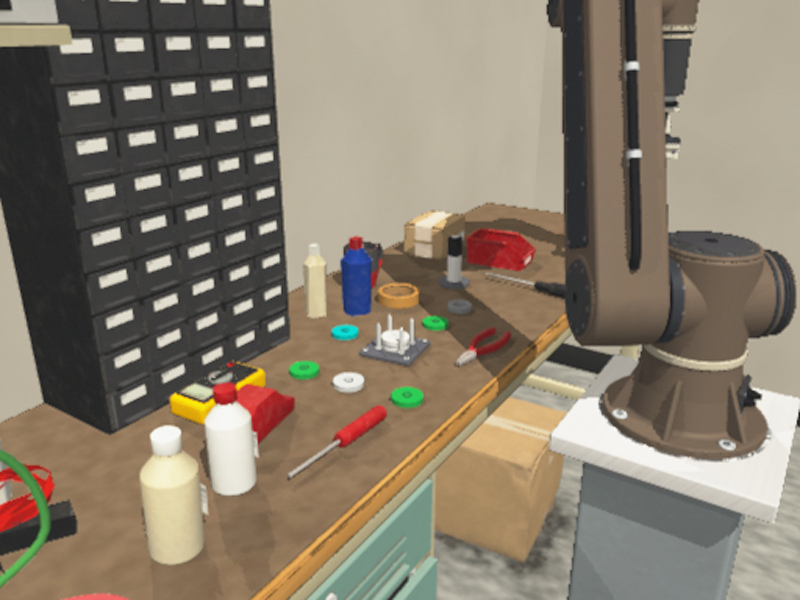

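Top view (800x600 px): fixture at (379,338), grey ring at (514,345), stand and gauge at (590,300). Disc candidates are pale (295,340), green (293,290), (299,402) and (457,343), and turquoise (385,272). By the description the pale one is the disc and the grey one is the spacer, so next is a close crop.

```bash
cat > h.py <<'E'
from plant import ctrl
import numpy as np, cv2
from scipy.spatial.transform import Rotation as R
def T_tool(o):
    T=np.eye(4);T[:3,:3]=R.from_euler('xyz',o['orientation'],degrees=True).as_matrix();T[:3,3]=o['tool_pos'];return T
def cam(n,o=None):
    p=ctrl.camera_params(n)
    return p, (p['cam_to_world'] if n!='wrist' else T_tool(o)@p['mount'])
def ray(n,u,v,z,o=None):
    p,T=cam(n,o)
    d=T[:3,:3]@np.array([(u-p['cx'])/p['fx'],-(v-p['cy'])/p['fy'],-1]);c=T[:3,3]
    return c+d*(z-c[2])/d[2]
def proj(n,P,o=None):
    p,T=cam(n,o);q=np.linalg.inv(T)@np.append(P,1)
    return np.array([p['cx']+p['fx']*q[0]/-q[2],p['cy']+p['fy']*q[1]/q[2]])
def delta(pos,yaw,o=None):
    "tool-frame shift mm and turn deg to TCP pos, tool down with yaw"
    o=o or ctrl.get_obs();T=T_tool(o)
    Rt=R.from_euler('xyz',[180,0,yaw],degrees=True).as_matrix()
    return np.round(1000*T[:3,:3].T@(np.array(pos)-T[:3,3]),1),np.round(R.from_matrix(T[:3,:3].T@Rt).as_rotvec(degrees=True),2)
E
python3 - <<'E'
from h import *
s=.64
for n,u,v,z in [("fix body",379,338,.03),("disc",295,340,.01),("ring",514,345,.012),("head top",600,293,.114),("foot",586,301,.0),("mug",521,198,.097),("tape",499,269,.025),("cut",430,415,.01),("bluebottle",448,240,.08),("greenR",457,343,.01)]:
    print(n,ray("top",u*s,v*s,z).round(4))
im=ctrl.snapshot("top")[165:270,178:398,::-1]
cv2.imwrite("pics/c1.png",cv2.resize(im,None,fx=3.6,fy=3.6,interpolation=cv2.INTER_CUBIC))
E
```

```text
fix body [0.4922 0.0504 0.03  ]
disc [0.486  0.2017 0.01  ]
ring [ 0.487  -0.1901  0.012 ]
head top [ 0.5699 -0.3134  0.114 ]
foot [ 0.571  -0.3228  0.    ]
mug [ 0.7321 -0.1868  0.097 ]
tape [ 0.6216 -0.1606  0.025 ]
cut [ 0.36   -0.0429  0.01  ]
bluebottle [ 0.66  -0.065  0.08 ]
greenR [ 0.4881 -0.0886  0.01  ]
```

View pics/c1.png

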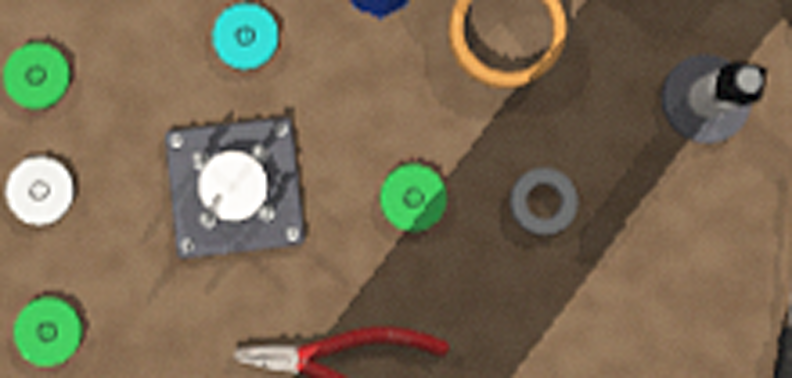

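Run:
```python
from h import *
f=lambda u,v,z:ray("top",178+(u+.5)/3.6-.5,165+(v+.5)/3.6-.5,z)
P=[f(*c,.010) for c in [(176,140),(283,128),(293,234),(186,245)]]
for p in P: print(p.round(4))
print("c",np.mean(P,0).round(4)); d=P[0]-P[1];e=P[0]-P[3];print(np.degrees(np.arctan2(-d[0],d[1])),np.degrees(np.arctan2(e[1],e[0])))
print("body",f(233,186,.03),"ring",f(544,201,.012),"disc",f(40,190,.01),"foot",f(706,99,.01),"head",f(747,78,.114))
print(delta([.487,-.19,.16],-175))
```

```text
[0.5283 0.0975 0.01  ]
[0.5398 0.0142 0.01  ]
[0.4575 0.0042 0.01  ]
[0.4469 0.0868 0.01  ]
c [0.4931 0.0507 0.01  ]
7.883188723965978 7.492796443876569
body [0.49222858 0.05089892 0.03      ] ring [ 0.48787551 -0.18955348  0.012     ] disc [0.48654295 0.20188264 0.01      ] foot [ 0.57100277 -0.31637721  0.01      ] head [ 0.57308535 -0.31632123  0.114     ]
(array([-389.6,  326.1,   66.2]), array([ 0.07, -0.02, 15.5 ]))
```

>>> {"api": "apply_moves", "payload": {
  "deltas": [
    {"fingers":72,"delta_pos":[-39,33,6],"angular":[0,0,1.3]},
    {"fingers":72,"delta_pos":[-78,65,13],"angular":[0,0,2.6]},
    {"fingers":72,"delta_pos":[-117,98,20],"angular":[0,0,3.9]},
    {"fingers":72,"delta_pos":[-156,130,26],"angular":[0,0,5.1]},
    {"fingers":72,"delta_pos":[-195,163,33],"angular":[0,0,6.4]},
    {"fingers":72,"delta_pos":[-234,196,40],"angular":[0,0,7.7]},
    {"fingers":72,"delta_pos":[-273,228,46],"angular":[0,0,9]},
    {"fingers":72,"delta_pos":[-312,261,53],"angular":[0,0,10.2]},
    {"fingers":72,"delta_pos":[-351,293,60],"angular":[0,0,11.5]},
    {"fingers":72,"delta_pos":[-390,326,66],"angular":[0,0,12.8]}
  ]
}}

```text
clock: 1.15
tool_pos: [0.4819, -0.1992, 0.1619]
orientation: [180.0, 0.0, -172.3]
force: [1.8, -0.9, -0.1]
opening: 0.072
gripper_force: 0.0
```

>>> {"api": "apply_moves", "payload": {
  "deltas": [
    {"fingers":72,"delta_pos":[0,0,0],"angular":[0,0,0]},
    {"fingers":72,"delta_pos":[0,0,0],"angular":[0,0,0]},
    {"fingers":72,"delta_pos":[0,0,0],"angular":[0,0,0]}
  ]
}}

```text
clock: 1.45
tool_pos: [0.481, -0.2016, 0.162]
orientation: [180.0, -0.0, -172.3]
force: [-0.6, 0.2, -0.5]
opening: 0.0723
gripper_force: 0.0
```

Run:
```python
from h import *
o=ctrl.get_obs();print(o['clock'],o['tool_pos'],o['orientation'],o['opening'])
im=ctrl.snapshot("wrist");np.save("w1.npy",im)
q=proj("wrist",[.4878,-.1895,.012],o);print(q)
g=cv2.resize(im[:,:,::-1],(800,600),interpolation=cv2.INTER_CUBIC)
cv2.imwrite("pics/w1.png",g)
```

```text
1.45 [ 0.48096135 -0.20155761  0.16203454] [ 1.79995384e+02 -2.16137738e-02 -1.72302211e+02] 0.07227963648473032
[265.31136846 188.44061773]
```

View pics/w1.png

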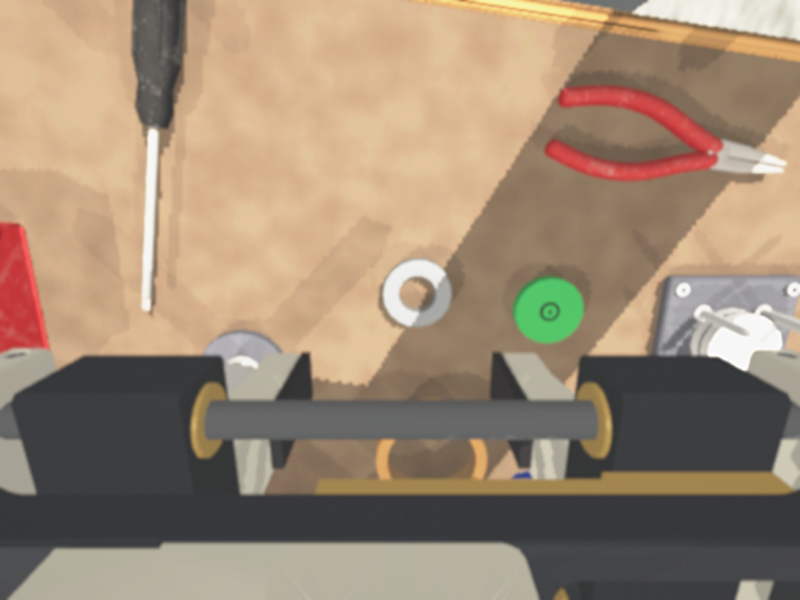

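The wrist view shows the grey ring centred at (417,293), the green look-alike at (549,310), and nothing else near the grasp. This agrees with the top view to about 1.5 px.

Run:
```python
from h import *
o=ctrl.get_obs()
n=lambda a:(a+.5)*.64-.5
r=ray("wrist",n(417),n(293),.012,o);print(r)
# size check + fine centroid by ellipse on ring outer edge
im=np.load("w1.npy");u,v=int(n(417)),int(n(293))
c=cv2.resize(im[v-32:v+32,u-32:u+32,::-1],None,fx=9,fy=9,interpolation=cv2.INTER_CUBIC);cv2.imwrite("pics/c2.png",c)
for a in[(382,293),(452,293),(417,259),(417,328)]:print(ray("wrist",n(a[0]),n(a[1]),.008,o).round(4))
print(u,v,delta([r[0],r[1],.003],-172.3,o))
```

```text
[ 0.48621815 -0.18850286  0.012     ]
[ 0.4907 -0.2144  0.008 ]
[ 0.4838 -0.162   0.008 ]
[ 0.4615 -0.1919  0.008 ]
[ 0.515  -0.1842  0.008 ]
266 187 (array([ -7.1,  12.6, 159.1]), array([ 0.  , -0.01, -0.06]))
```

View pics/c2.png

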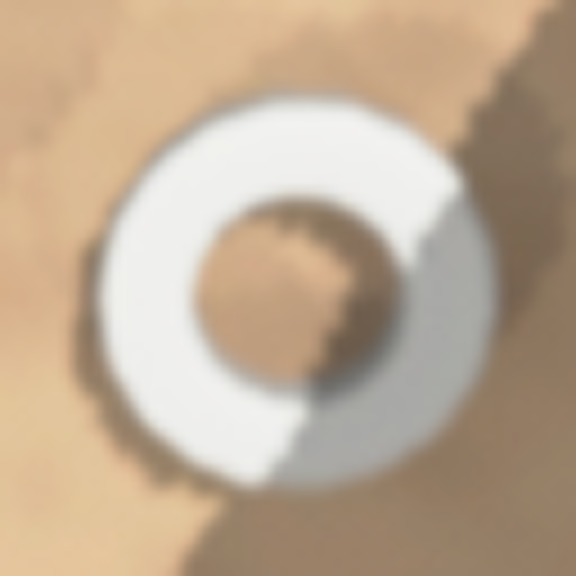

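Ring top centre is native (266.7,186.9), which gives (0.4858,-0.1885). Its size is right. Descend and grip.

>>> {"api": "apply_moves", "payload": {
  "deltas": [
    {"fingers":74,"delta_pos":[-6.7,12.6,30],"angular":[0,0,0]},
    {"fingers":74,"delta_pos":[-6.7,12.6,70],"angular":[0,0,0]},
    {"fingers":74,"delta_pos":[-6.7,12.6,110],"angular":[0,0,0]},
    {"fingers":74,"delta_pos":[-6.7,12.6,140],"angular":[0,0,0]},
    {"fingers":74,"delta_pos":[-6.7,12.6,154],"angular":[0,0,0]},
    {"fingers":74,"delta_pos":[-6.7,12.6,158.5],"angular":[0,0,0]},
    {"fingers":74,"delta_pos":[-6.7,12.6,158.5],"angular":[0,0,0]},
    {"fingers":45,"delta_pos":[-6.7,12.6,158.5],"angular":[0,0,0]},
    {"fingers":45,"delta_pos":[-6.7,12.6,158.5],"angular":[0,0,0]},
    {"fingers":45,"delta_pos":[-6.7,12.6,158.5],"angular":[0,0,0]}
  ]
}}

```text
clock: 2.5
tool_pos: [0.487, -0.1879, 0.0046]
orientation: [-180.0, 0.1, -172.3]
force: [0.9, -0.5, 0.7]
opening: 0.0553
gripper_force: 0.0
```

>>> {"api": "apply_moves", "payload": {
  "deltas": [
    {"fingers":45,"delta_pos":[0,0,0],"angular":[0,0,0]},
    {"fingers":45,"delta_pos":[0,0,0],"angular":[0,0,0]},
    {"fingers":45,"delta_pos":[0,0,0],"angular":[0,0,0]},
    {"fingers":45,"delta_pos":[0,0,0],"angular":[0,0,0]}
  ]
}}

```text
clock: 2.9
tool_pos: [0.4869, -0.1878, 0.0044]
orientation: [-180.0, 0.1, -172.3]
force: [-1.5, 0.3, 7.4]
opening: 0.0512
gripper_force: 30.0
```

>>> {"api": "apply_moves", "payload": {
  "deltas": [
    {"fingers":45,"delta_pos":[0,0,-20],"angular":[0,0,0]},
    {"fingers":45,"delta_pos":[0,0,-60],"angular":[0,0,0]},
    {"fingers":45,"delta_pos":[0,0,-100],"angular":[0,0,0]},
    {"fingers":45,"delta_pos":[-4,30,-140],"angular":[0,0,0]},
    {"fingers":45,"delta_pos":[-11,70,-157],"angular":[0,0,0]},
    {"fingers":45,"delta_pos":[-18,112,-157],"angular":[0,0,0]},
    {"fingers":45,"delta_pos":[-25,155,-157],"angular":[0,0,0]},
    {"fingers":45,"delta_pos":[-32,195,-157],"angular":[0,0,0]},
    {"fingers":45,"delta_pos":[-37,228,-157],"angular":[0,0,0]},
    {"fingers":45,"delta_pos":[-38,235.4,-157],"angular":[0,0,0]}
  ]
}}

```text
clock: 3.9
tool_pos: [0.4925, 0.0534, 0.1608]
orientation: [180.0, 0.0, -172.1]
force: [0.5, -0.9, -0.4]
opening: 0.0506
gripper_force: 30.0
```

>>> {"api": "apply_moves", "payload": {
  "deltas": [
    {"fingers":45,"delta_pos":[0,0,0],"angular":[0,0,0]},
    {"fingers":45,"delta_pos":[0,0,0],"angular":[0,0,0]},
    {"fingers":45,"delta_pos":[0,0,0],"angular":[0,0,0]},
    {"fingers":45,"delta_pos":[0,0,0],"angular":[0,0,0]}
  ]
}}

```text
clock: 4.3
tool_pos: [0.4924, 0.0496, 0.1605]
orientation: [-180.0, -0.0, -172.4]
force: [0.4, -0.3, -0.0]
opening: 0.0507
gripper_force: 30.0
```

Run:
```python
from h import *
o=ctrl.get_obs();print(o['clock'],o['tool_pos'],o['orientation'],o['opening'])
im=ctrl.snapshot("wrist");np.save("w2.npy",im)
q=proj("wrist",[.4930,.0505,.03],o);print(q)
# crop native 160..360 x 110..260, 4x
cv2.imwrite("pics/w2.png",cv2.resize(im[110:260,160:360,::-1],None,fx=4,fy=4,interpolation=cv2.INTER_CUBIC))
```

```text
4.3 [0.49235109 0.0495942  0.16053062] [-1.79998262e+02 -9.51805717e-03 -1.72380233e+02] 0.05065207400118811
[256.55856389 186.33674626]
```

View pics/w2.png

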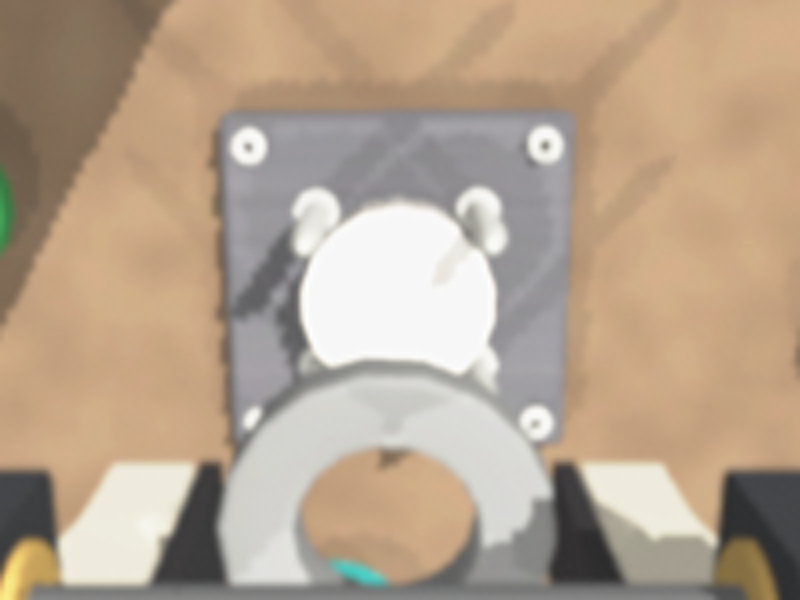

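The wrist crop shows the pocket aligned with the tool. Bolts are at (249,146), (545,145) and (537,423); body spans u 300..497; the held ring spans u 218..556. Working out the centre from the bolts and fitting the rest.

Run:
```python
from h import *
o=ctrl.get_obs();o['tool_pos']=np.array([0.49235109,0.0495942,0.16053062])
f=lambda u,v,z:ray("wrist",160+(u+.5)/4-.5,110+(v+.5)/4-.5,z,o)
a,b,c=f(249,146,.012),f(545,145,.012),f(537,423,.012)
C=(a+c)/2;print("bolts c",C.round(4),np.linalg.norm(a-b)*1e3,np.linalg.norm(b-c)*1e3,"yaw",np.degrees(np.arctan2(*(a-b)[:2])))
bc=lambda P:np.round((proj("wrist",P,o)-[160,110]+.5)*4-.5,1)
th=np.radians(np.arange(0,360,2))
def ext(C,z,r):
    q=np.array([bc([C[0]+r*np.cos(t),C[1]+r*np.sin(t),z]) for t in th]);return q.min(0),q.max(0)
print("body top",ext(C,.03,.026),"body base",ext(C,.01,.026))
y=np.radians(7.6)
for s in(45,135,225,315):
    t=y+np.radians(s);P=C[:2]+.032*np.array([np.cos(t),np.sin(t)]);print("post",bc([*P,.06]),bc([*P,.01]))
T=T_tool(o)
for dx in(0,1,2):
    P=T[:3,3]+T[:3,:3]@np.array([dx/1000,0,-.0076]);Q=P-[0,0,.012];print("ring dx",dx,ext(P,P[2],.026),ext(Q,Q[2],.026),ext(P,P[2],.014))
```

```text
bolts c [0.4922 0.0534 0.012 ] 82.23654650939446 82.32975700270715 yaw 172.2568443542256
body top (array([303.4, 210.6]), array([494.2, 395.4])) body base (array([308.5, 198.7]), array([487.8, 373.1]))
post [489.5 422.1] [474.5 362.2]
post [494.3 245.6] [477.9 210.4]
post [306.2 245.8] [318.7 210.5]
post [310.1 422.2] [321.5 362.3]
ring dx 0 (array([210.8, 369.9]), array([554. , 682.5])) (array([222.2, 346. ]), array([543.2, 641.1])) (array([290., 447.]), array([474.7, 615.1]))
ring dx 1 (array([210.4, 363.3]), array([554.3, 677. ])) (array([222. , 339.9]), array([543.5, 635.8])) (array([289.8, 440.7]), array([474.8, 609.4]))
ring dx 2 (array([210.1, 356.7]), array([554.6, 671.4])) (array([221.7, 333.7]), array([543.7, 630.6])) (array([289.7, 434.4]), array([475. , 603.6]))
```

Run:
```python
from h import *
im=np.load("w2.npy").astype(int)
for c in(253,257,260):print(c,[f"{r}:{im[r,c].sum()//3}" for r in range(196,232)])
print([f"{r}:{im[r,257+3].sum()//3}" for r in range(154,168)])
for r in (241,245):print(r,[f"{c}:{im[r,c].sum()//3}" for c in list(range(208,240))+list(range(272,306))])
```

```text
253 ['196:247', '197:248', '198:248', '199:221', '200:160', '201:149', '202:156', '203:172', '204:195', '205:210', '206:208', '207:204', '208:202', '209:200', '210:200', '211:201', '212:204', '213:208', '214:208', '215:208', '216:207', '217:207', '218:207', '219:208', '220:206', '221:189', '222:170', '223:162', '224:161', '225:161', '226:157', '227:160', '228:164', '229:167', '230:166', '231:165']
257 ['196:247', '197:248', '198:249', '199:233', '200:173', '201:151', '202:156', '203:174', '204:199', '205:213', '206:212', '207:205', '208:202', '209:201', '210:200', '211:199', '212:198', '213:197', '214:197', '215:196', '216:195', '217:197', '218:203', '219:213', '220:214', '221:189', '222:149', '223:118', '224:109', '225:118', '226:140', '227:159', '228:168', '229:170', '230:170', '231:169']
260 ['196:247', '197:248', '198:249', '199:235', '200:178', '201:153', '202:158', '203:172', '204:196', '205:212', '206:212', '207:206', '208:202', '209:201', '210:200', '211:199', '212:199', '213:198', '214:201', '215:203', '216:203', '217:208', '218:213', '219:215', '220:212', '221:189', '222:15
[... 992 characters left out ...]
209:60', '210:59', '211:59', '212:60', '213:66', '214:99', '215:148', '216:185', '217:201', '218:205', '219:205', '220:206', '221:206', '222:207', '223:207', '224:209', '225:209', '226:213', '227:218', '228:221', '229:223', '230:224', '231:225', '232:221', '233:202', '234:170', '235:153', '236:151', '237:153', '238:155', '239:156', '272:168', '273:167', '274:166', '275:156', '276:135', '277:114', '278:112', '279:130', '280:169', '281:202', '282:207', '283:196', '284:186', '285:183', '286:179', '287:169', '288:147', '289:135', '290:133', '291:133', '292:134', '293:133', '294:133', '295:133', '296:132', '297:126', '298:105', '299:74', '300:51', '301:48', '302:49', '303:50', '304:49', '305:47']
```

>>> {"api": "apply_moves", "payload": {
  "deltas": [
    {"fingers":45,"delta_pos":[-0.7,2.5,30],"angular":[0,0,0]},
    {"fingers":45,"delta_pos":[-0.7,2.5,65],"angular":[0,0,0]},
    {"fingers":45,"delta_pos":[-0.7,2.5,88],"angular":[0,0,0]},
    {"fingers":45,"delta_pos":[-0.7,2.5,96],"angular":[0,0,0]},
    {"fingers":45,"delta_pos":[-0.7,2.5,104],"angular":[0,0,0]},
    {"fingers":45,"delta_pos":[-0.7,2.5,110],"angular":[0,0,0]},
    {"fingers":45,"delta_pos":[-0.7,2.5,115],"angular":[0,0,0]},
    {"fingers":45,"delta_pos":[-0.7,2.5,118],"angular":[0,0,0]},
    {"fingers":45,"delta_pos":[-0.7,2.5,118],"angular":[0,0,0]}
  ]
}}

```text
clock: 5.25
tool_pos: [0.4928, 0.0532, 0.0426]
orientation: [180.0, 0.0, -172.3]
force: [-0.4, 0.8, 0.2]
opening: 0.0508
gripper_force: 30.0
```

Run:
```python
from h import *
o=ctrl.get_obs();print(o['clock'],o['tool_pos'],o['orientation'],o['force'],o['moment'],o['opening'],delta([.4928,.0522,.0347],-172.3,o))
```

```text
5.25 [0.49283605 0.05316765 0.04263806] [ 1.79994228e+02  9.95254725e-03 -1.72300340e+02] [-0.37396278  0.76051411  0.19544819] [-0.03275864 -0.01603241  0.01740111] 0.05075081000543392 (array([ 0.2, -1. ,  7.9]), array([ 0.01,  0.01, -0.  ]))
```

>>> {"api": "apply_moves", "payload": {
  "deltas": [
    {"fingers":45,"delta_pos":[0,-0.5,4],"angular":[0,0,0]},
    {"fingers":45,"delta_pos":[0,-0.5,6.5],"angular":[0,0,0]},
    {"fingers":45,"delta_pos":[0,-0.5,8],"angular":[0,0,0]},
    {"fingers":45,"delta_pos":[0,-0.5,8],"angular":[0,0,0]},
    {"fingers":45,"delta_pos":[0,-0.5,8],"angular":[0,0,0]}
  ]
}}

```text
clock: 5.75
tool_pos: [0.4929, 0.0527, 0.0346]
orientation: [180.0, 0.0, -172.3]
force: [-0.3, -0.5, -0.4]
opening: 0.0511
gripper_force: 30.0
```

>>> {"api": "apply_moves", "payload": {
  "deltas": [
    {"fingers":66,"delta_pos":[0,0,0.4],"angular":[0,0,0]},
    {"fingers":66,"delta_pos":[0,0,0.4],"angular":[0,0,0]},
    {"fingers":66,"delta_pos":[0,0,0.4],"angular":[0,0,0]},
    {"fingers":66,"delta_pos":[0,0,0.4],"angular":[0,0,0]},
    {"fingers":66,"delta_pos":[0,0,-6],"angular":[0,0,0]},
    {"fingers":66,"delta_pos":[0,0,-26],"angular":[0,0,0]},
    {"fingers":66,"delta_pos":[0,0,-66],"angular":[0,0,0]},
    {"fingers":66,"delta_pos":[0,0,-106],"angular":[0,0,0]},
    {"fingers":66,"delta_pos":[0,0,-126],"angular":[0,0,0]},
    {"fingers":66,"delta_pos":[0,0,-126],"angular":[0,0,0]}
  ]
}}

```text
clock: 6.75
tool_pos: [0.4947, 0.0533, 0.1645]
orientation: [179.9, 0.4, -172.3]
force: [0.2, -0.1, -0.1]
opening: 0.0664
gripper_force: 0.0
```

Run:
```python
from h import *
o=ctrl.get_obs();print(o['clock'],o['tool_pos'],o['force'],o['opening'])
im=ctrl.snapshot("wrist");np.save("w3.npy",im)
cv2.imwrite("pics/w3.png",cv2.resize(im[110:260,160:360,::-1],None,fx=4,fy=4,interpolation=cv2.INTER_CUBIC))
bc=lambda P:np.round((proj("wrist",P,o)-[160,110]+.5)*4-.5,1)
th=np.radians(np.arange(0,360,2))
for z in(.03,.042):
    q=np.array([bc([.4924+.026*np.cos(t),.0534+.026*np.sin(t),z]) for t in th]);print(z,q.min(0),q.max(0))
print(delta([.487,.2035,.16],-172.3,o))
```

```text
6.75 [0.49474934 0.05334585 0.1645361 ] [ 0.22636794 -0.12481093 -0.10724256] 0.06638033701871571
0.03 [290.7 195.1] [479.7 378.6]
0.042 [287.  202.7] [483.5 392.9]
(array([-12.5, 149.8,   4.9]), array([0.1 , 0.38, 0.03]))
```

View pics/w3.png

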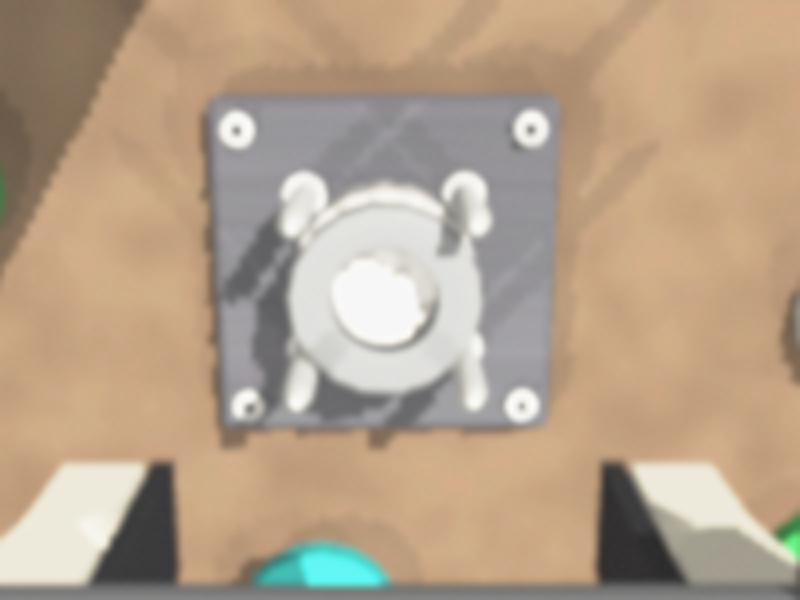

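The ring is seated: its top face spans u 287..483 and v 204..393, exactly as predicted for z=0.042 concentric with the fixture. Now the disc.

>>> {"api": "apply_moves", "payload": {
  "deltas": [
    {"fingers":74,"delta_pos":[-2.5,30,1],"angular":[0,0,0]},
    {"fingers":74,"delta_pos":[-5.7,68,2],"angular":[0,0,0]},
    {"fingers":74,"delta_pos":[-8.8,106,3],"angular":[0,0,0]},
    {"fingers":74,"delta_pos":[-11.5,138,4],"angular":[0,0,0]},
    {"fingers":74,"delta_pos":[-12.5,149.8,5],"angular":[0,0,0]},
    {"fingers":74,"delta_pos":[-12.5,149.8,5],"angular":[0,0,0]},
    {"fingers":74,"delta_pos":[-12.5,149.8,5],"angular":[0,0,0]},
    {"fingers":74,"delta_pos":[-12.5,149.8,5],"angular":[0,0,0]}
  ]
}}

```text
clock: 7.6
tool_pos: [0.4849, 0.2017, 0.1553]
orientation: [-180.0, -0.0, -172.3]
force: [0.0, -0.3, 0.5]
opening: 0.0743
gripper_force: 0.0
```

Run:
```python
from h import *
o=ctrl.get_obs();print(o['clock'],o['tool_pos'],o['orientation'],o['opening'])
im=ctrl.snapshot("wrist");np.save("w4.npy",im)
cv2.imwrite("pics/w4.png",cv2.resize(im[110:260,160:360,::-1],None,fx=4,fy=4,interpolation=cv2.INTER_CUBIC))
```

```text
7.6 [0.48493574 0.20170003 0.15527006] [-1.79976611e+02 -4.31583748e-02 -1.72348470e+02] 0.07428616826936393
```

View pics/w4.png

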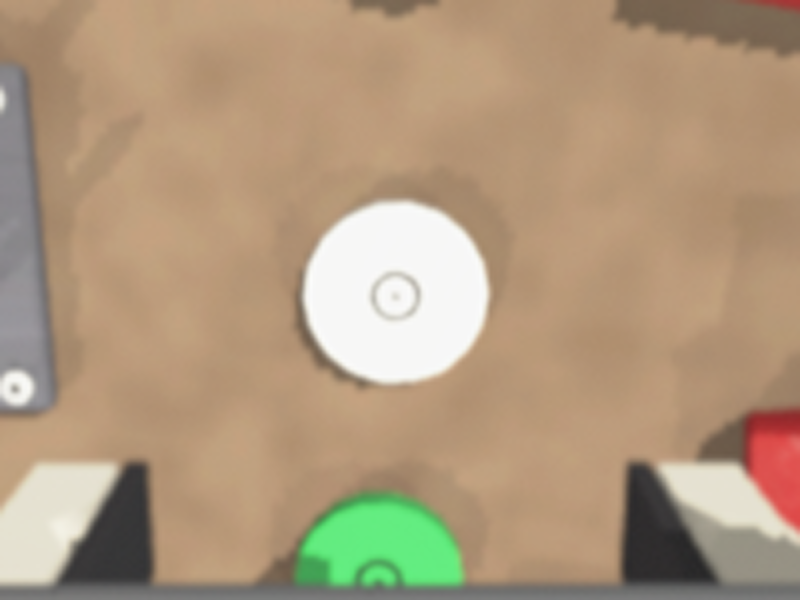

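The pale disc has its engraved ring and dot centred at (396,296), and the green one is clear of it. Compute the shift.

Run:
```python
from h import *
o=ctrl.get_obs()
f=lambda u,v,z:ray("wrist",160+(u+.5)/4-.5,110+(v+.5)/4-.5,z,o)
D=f(396,296,.01);print(D, np.linalg.norm(f(303,294,.01)-f(489,294,.01)))
print(delta([D[0]+.0007,D[1]-.0006,.004],-172.3,o))
```

```text
[0.48608085 0.20499487 0.01      ] 0.05315537462950104
(array([ -2.1,   2.5, 151.4]), array([-0.01, -0.02, -0.06]))
```

>>> {"api": "apply_moves", "payload": {
  "deltas": [
    {"fingers":74,"delta_pos":[-2.1,2.5,30],"angular":[0,0,0]},
    {"fingers":74,"delta_pos":[-2.1,2.5,70],"angular":[0,0,0]},
    {"fingers":74,"delta_pos":[-2.1,2.5,108],"angular":[0,0,0]},
    {"fingers":74,"delta_pos":[-2.1,2.5,136],"angular":[0,0,0]},
    {"fingers":74,"delta_pos":[-2.1,2.5,148],"angular":[0,0,0]},
    {"fingers":74,"delta_pos":[-2.1,2.5,151.5],"angular":[0,0,0]},
    {"fingers":74,"delta_pos":[-2.1,2.5,151.5],"angular":[0,0,0]},
    {"fingers":74,"delta_pos":[-2.1,2.5,151.5],"angular":[0,0,0]}
  ]
}}

```text
clock: 8.45
tool_pos: [0.4878, 0.2061, 0.0055]
orientation: [179.9, 0.1, -172.3]
force: [0.1, -0.3, -0.3]
opening: 0.0736
gripper_force: 0.0
```

>>> {"api": "apply_moves", "payload": {
  "deltas": [
    {"fingers":45,"delta_pos":[0,0,0],"angular":[0,0,0]},
    {"fingers":45,"delta_pos":[0,0,0],"angular":[0,0,0]},
    {"fingers":45,"delta_pos":[0,0,0],"angular":[0,0,0]},
    {"fingers":45,"delta_pos":[0,0,0],"angular":[0,0,0]},
    {"fingers":45,"delta_pos":[0,0,0],"angular":[0,0,0]},
    {"fingers":45,"delta_pos":[0,0,0],"angular":[0,0,0]}
  ]
}}

```text
clock: 9.05
tool_pos: [0.4871, 0.2057, 0.0045]
orientation: [180.0, 0.0, -172.3]
force: [-1.6, 0.1, 5.6]
opening: 0.0505
gripper_force: 30.0
```

Run:
```python
from h import *
o=ctrl.get_obs();print(o['clock'],o['tool_pos'],o['orientation'],o['opening'])
T=o['tool_pos'];D=np.array([.4929+(T[0]-.4861)-.0006,.0527,T[2]+.042])
print(delta([D[0],D[1],.16],-172.3,o),D)
```

```text
9.05 [0.48706582 0.20568833 0.00451786] [ 1.79989484e+02  2.47528801e-02 -1.72285699e+02] 0.05054528116921425
(array([  14.3, -152.4, -155.5]), array([0.01, 0.02, 0.01])) [0.49326582 0.0527     0.04651786]
```

>>> {"api": "apply_moves", "payload": {
  "deltas": [
    {"fingers":45,"delta_pos":[0,0,-20],"angular":[0,0,0]},
    {"fingers":45,"delta_pos":[0,0,-60],"angular":[0,0,0]},
    {"fingers":45,"delta_pos":[0,0,-100],"angular":[0,0,0]},
    {"fingers":45,"delta_pos":[2,-24,-122],"angular":[0,0,0]},
    {"fingers":45,"delta_pos":[6,-62,-122],"angular":[0,0,0]},
    {"fingers":45,"delta_pos":[10,-102,-122],"angular":[0,0,0]},
    {"fingers":45,"delta_pos":[13,-138,-122],"angular":[0,0,0]},
    {"fingers":45,"delta_pos":[14.3,-152.4,-122],"angular":[0,0,0]},
    {"fingers":45,"delta_pos":[14.3,-152.4,-118],"angular":[0,0,0]},
    {"fingers":45,"delta_pos":[14.3,-152.4,-100],"angular":[0,0,0]}
  ]
}}

```text
clock: 10.05
tool_pos: [0.4946, 0.0531, 0.1052]
orientation: [179.9, 0.2, -172.3]
force: [1.0, 0.2, -0.9]
opening: 0.0507
gripper_force: 30.0
```

>>> {"api": "apply_moves", "payload": {
  "deltas": [
    {"fingers":45,"delta_pos":[0,0,0],"angular":[0,0,0]},
    {"fingers":45,"delta_pos":[0,0,0],"angular":[0,0,0]},
    {"fingers":45,"delta_pos":[0,0,0],"angular":[0,0,0]},
    {"fingers":45,"delta_pos":[0,0,0],"angular":[0,0,0]}
  ]
}}

```text
clock: 10.45
tool_pos: [0.4935, 0.0531, 0.1046]
orientation: [180.0, 0.0, -172.3]
force: [0.7, -0.3, -2.1]
opening: 0.0509
gripper_force: 30.0
```

Run:
```python
from h import *
o=ctrl.get_obs();print(o['clock'],o['tool_pos'],o['orientation'],o['opening'],o['qvel'].round(1))
print(delta([.4932,.0527,.0465],-172.3,o))
```

```text
10.45 [0.49354419 0.05313267 0.10462091] [ 1.79988838e+02  4.73821139e-02 -1.72259178e+02] 0.050858922523170084 [-0.1 -0.1 -0.2  0.   0.2  0. ]
(array([ 0.4, -0.4, 58.1]), array([0.01, 0.05, 0.04]))
```

>>> {"api": "apply_moves", "payload": {
  "deltas": [
    {"fingers":45,"delta_pos":[0.4,-0.4,20],"angular":[0,0,0]},
    {"fingers":45,"delta_pos":[0.4,-0.4,38],"angular":[0,0,0]},
    {"fingers":45,"delta_pos":[0.4,-0.4,46],"angular":[0,0,0]},
    {"fingers":45,"delta_pos":[0.4,-0.4,52],"angular":[0,0,0]},
    {"fingers":45,"delta_pos":[0.4,-0.4,56],"angular":[0,0,0]},
    {"fingers":45,"delta_pos":[0.4,-0.4,58],"angular":[0,0,0]},
    {"fingers":45,"delta_pos":[0.4,-0.4,58],"angular":[0,0,0]},
    {"fingers":45,"delta_pos":[0.4,-0.4,58],"angular":[0,0,0]}
  ]
}}

```text
clock: 11.25
tool_pos: [0.4932, 0.0523, 0.0466]
orientation: [180.0, 0.1, -172.3]
force: [-0.6, 0.5, 1.1]
opening: 0.0505
gripper_force: 30.0
```

>>> {"api": "apply_moves", "payload": {
  "deltas": [
    {"fingers":66,"delta_pos":[0,0,0],"angular":[0,0,0]},
    {"fingers":66,"delta_pos":[0,0,0],"angular":[0,0,0]},
    {"fingers":66,"delta_pos":[0,0,0],"angular":[0,0,0]},
    {"fingers":66,"delta_pos":[0,0,-6],"angular":[0,0,0]},
    {"fingers":66,"delta_pos":[0,0,-26],"angular":[0,0,0]},
    {"fingers":66,"delta_pos":[0,0,-66],"angular":[0,0,0]},
    {"fingers":66,"delta_pos":[0,0,-104],"angular":[0,0,0]},
    {"fingers":66,"delta_pos":[0,0,-120],"angular":[0,0,0]},
    {"fingers":66,"delta_pos":[0,0,-120],"angular":[0,0,0]},
    {"fingers":66,"delta_pos":[0,0,-120],"angular":[0,0,0]}
  ]
}}

```text
clock: 12.25
tool_pos: [0.4927, 0.0521, 0.1663]
orientation: [180.0, 0.0, -172.3]
force: [0.6, 0.4, -1.4]
opening: 0.0658
gripper_force: 0.0
```

Run:
```python
from h import *
o=ctrl.get_obs();print(o['clock'],o['tool_pos'],o['orientation'],o['force'],o['opening'])
im=ctrl.snapshot("wrist");np.save("w5.npy",im);np.save("o5.npy",o,allow_pickle=True)
cv2.imwrite("pics/w5.png",cv2.resize(im[110:260,160:360,::-1],None,fx=4,fy=4,interpolation=cv2.INTER_CUBIC))
bc=lambda P:np.round((proj("wrist",P,o)-[160,110]+.5)*4-.5,1)
th=np.radians(np.arange(0,360,2))
q=np.array([bc([.4924+.026*np.cos(t),.0534+.026*np.sin(t),.052]) for t in th]);print(q.min(0),q.max(0),bc([.4924,.0534,.052]))
```

```text
12.25 [0.49265383 0.05214814 0.16632805] [ 1.79965421e+02  4.09062322e-02 -1.72311582e+02] [ 0.58166268  0.35938925 -1.36231202] 0.06583136481781371
[288.5 219.6] [489.9 413.8] [389.2 319.2]
```

View pics/w5.png

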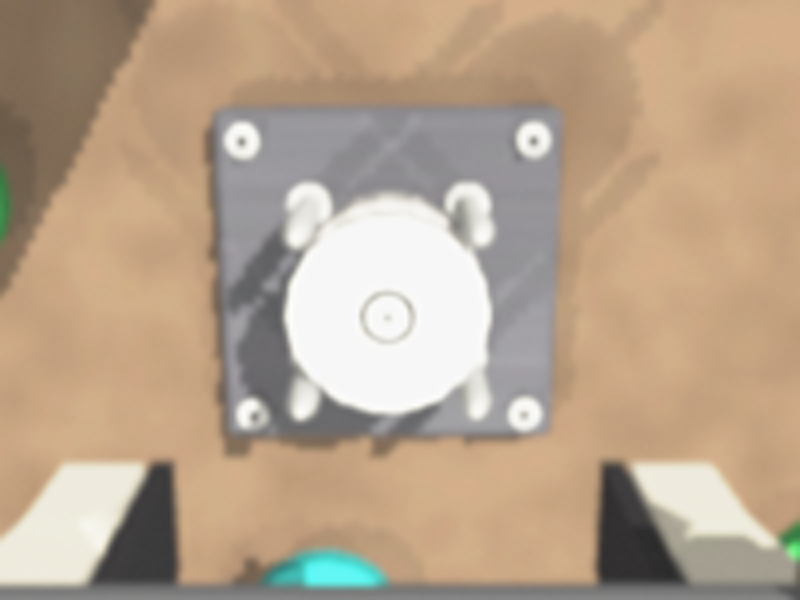

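The disc is seated: the mark is at (388,317) against a predicted (389,319), and the engraved side is up. On to the gauge.

>>> {"api": "apply_moves", "payload": {
  "deltas": [
    {"fingers":70,"delta_pos":[-1,-20,-10],"angular":[0,0,0]},
    {"fingers":70,"delta_pos":[-5,-60,-14],"angular":[0,0,0]},
    {"fingers":70,"delta_pos":[-8,-105,-14],"angular":[0,0,0]},
    {"fingers":70,"delta_pos":[-12,-150,-14],"angular":[0,0,0]},
    {"fingers":70,"delta_pos":[-15,-195,-14],"angular":[0,0,0]},
    {"fingers":70,"delta_pos":[-19,-240,-14],"angular":[0,0,0]},
    {"fingers":70,"delta_pos":[-22,-285,-14],"angular":[0,0,0]},
    {"fingers":70,"delta_pos":[-26,-327,-14],"angular":[0,0,0]},
    {"fingers":70,"delta_pos":[-29,-360,-14],"angular":[0,0,0]},
    {"fingers":70,"delta_pos":[-29.5,-373.4,-14],"angular":[0,0,0]}
  ]
}}

```text
clock: 13.3
tool_pos: [0.5714, -0.3166, 0.1775]
orientation: [179.9, -0.2, -172.4]
force: [-0.5, 0.9, -0.8]
opening: 0.0701
gripper_force: 0.0
```

>>> {"api": "apply_moves", "payload": {
  "deltas": [
    {"fingers":70,"delta_pos":[0,0,0],"angular":[0,0,0]},
    {"fingers":70,"delta_pos":[0,0,0],"angular":[0,0,0]},
    {"fingers":70,"delta_pos":[0,0,0],"angular":[0,0,0]},
    {"fingers":70,"delta_pos":[0,0,0],"angular":[0,0,0]}
  ]
}}

```text
clock: 13.7
tool_pos: [0.5721, -0.3128, 0.1803]
orientation: [180.0, 0.0, -172.2]
force: [-0.6, 0.3, 0.5]
opening: 0.07
gripper_force: 0.0
```

Run:
```python
from h import *
o=ctrl.get_obs();print(o['clock'],o['tool_pos'],o['orientation'],o['opening'])
im=ctrl.snapshot("wrist")
q=proj("wrist",[.572,-.314,.114],o);print(q)
cv2.imwrite("pics/w6.png",cv2.resize(im[120:250,170:340,::-1],None,fx=4.5,fy=4.5,interpolation=cv2.INTER_CUBIC))
```

```text
13.7 [ 0.57214005 -0.31283505  0.18027455] [ 1.79996360e+02  1.21165836e-02 -1.72223801e+02] 0.06998049695369984
[254.29948343 203.96694804]
```

View pics/w6.png

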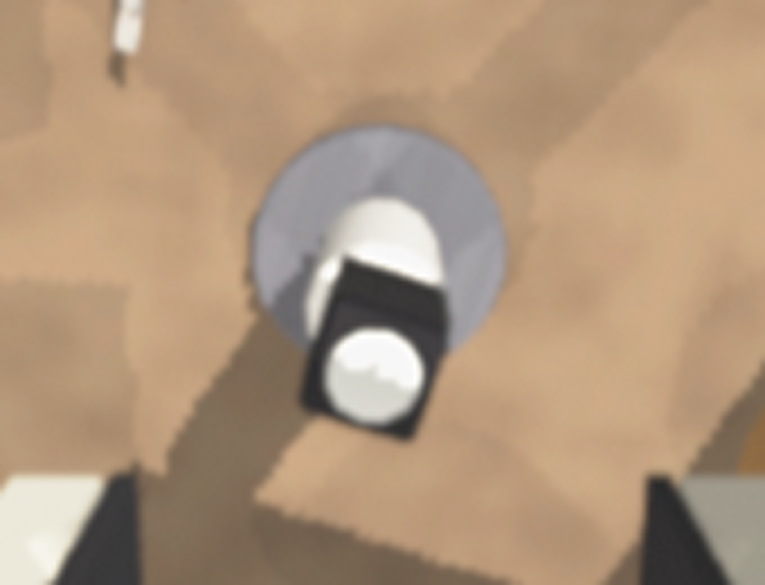

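The gauge head shows its cap at (375,375). The bottom edge runs (302,405)→(412,440), so the head is turned about 18° clockwise. The foot is centred at u≈379.

Run:
```python
from h import *
o=ctrl.get_obs()
f=lambda u,v,z:ray("wrist",170+(u+.5)/4.5-.5,120+(v+.5)/4.5-.5,z,o)
C=f(375,375,.114);a,b,c=f(302,405,.114),f(412,440,.114),f(447,335,.114)
print(C,np.linalg.norm(a-b),np.linalg.norm(b-c),"foot",(f(252,240,.01)+f(506,240,.01))/2)
T=T_tool(o)[:3,:3];d=T.T@(b-a);e=T.T@(c-b);print(np.degrees(np.arctan2(-d[0],d[1])),np.degrees(np.arctan2(e[1],e[0])))
print(delta([C[0]+.0007,C[1]-.0006,.072],-172.2,o))
```

```text
[ 0.57135325 -0.31540128  0.114     ] 0.022510057482262712 0.022331811885373195 foot [ 0.56696443 -0.31621879  0.01      ]
18.812084810595675 17.141700537718926
(array([  0.6,  -3. , 108.4]), array([-0.  ,  0.02, -0.02]))
```

>>> {"api": "apply_moves", "payload": {
  "deltas": [
    {"fingers":60,"delta_pos":[0.6,-3,5],"angular":[0,0,6]},
    {"fingers":60,"delta_pos":[0.6,-3,10],"angular":[0,0,12]},
    {"fingers":60,"delta_pos":[0.6,-3,25],"angular":[0,0,18]},
    {"fingers":60,"delta_pos":[0.6,-3,55],"angular":[0,0,18]},
    {"fingers":60,"delta_pos":[0.6,-3,85],"angular":[0,0,18]},
    {"fingers":60,"delta_pos":[0.6,-3,100],"angular":[0,0,18]},
    {"fingers":60,"delta_pos":[0.6,-3,105],"angular":[0,0,18]},
    {"fingers":60,"delta_pos":[0.6,-3,105],"angular":[0,0,18]},
    {"fingers":60,"delta_pos":[0.6,-3,105],"angular":[0,0,18]}
  ]
}}

```text
clock: 14.65
tool_pos: [0.5728, -0.3172, 0.0765]
orientation: [-180.0, 0.1, 169.7]
force: [0.4, -0.1, 0.2]
opening: 0.0601
gripper_force: 0.0
```

>>> {"api": "apply_moves", "payload": {
  "deltas": [
    {"fingers":15,"delta_pos":[0,0,0],"angular":[0,0,0]},
    {"fingers":15,"delta_pos":[0,0,0],"angular":[0,0,0]},
    {"fingers":15,"delta_pos":[0,0,0],"angular":[0,0,0]},
    {"fingers":15,"delta_pos":[0,0,0],"angular":[0,0,0]},
    {"fingers":15,"delta_pos":[0,0,0],"angular":[0,0,0]},
    {"fingers":15,"delta_pos":[0,0,0],"angular":[0,0,0]},
    {"fingers":15,"delta_pos":[0,0,0],"angular":[0,0,0]}
  ]
}}

```text
clock: 15.35
tool_pos: [0.5719, -0.317, 0.0752]
orientation: [-180.0, 0.0, 169.7]
force: [-0.4, 0.8, 1.3]
opening: 0.0239
gripper_force: 30.0
```

>>> {"api": "apply_moves", "payload": {
  "deltas": [
    {"fingers":15,"delta_pos":[0,0,-12],"angular":[0,0,0]},
    {"fingers":15,"delta_pos":[0,0,-35],"angular":[0,0,0]},
    {"fingers":15,"delta_pos":[0,0,-60],"angular":[0,0,0]},
    {"fingers":15,"delta_pos":[0,0,-85],"angular":[0,0,0]},
    {"fingers":15,"delta_pos":[0,0,-105],"angular":[0,0,0]},
    {"fingers":15,"delta_pos":[0,0,-112],"angular":[0,0,0]},
    {"fingers":15,"delta_pos":[0,0,-112],"angular":[0,0,0]},
    {"fingers":15,"delta_pos":[0,0,-112],"angular":[0,0,0]}
  ]
}}

```text
clock: 16.15
tool_pos: [0.5713, -0.3167, 0.1861]
orientation: [180.0, -0.1, 169.7]
force: [-1.6, -0.1, -2.2]
opening: 0.0237
gripper_force: 30.0
```

>>> {"api": "apply_moves", "payload": {
  "deltas": [
    {"fingers":15,"delta_pos":[8,20,0],"angular":[0,0,0]},
    {"fingers":15,"delta_pos":[24,58,0],"angular":[0,0,0]},
    {"fingers":15,"delta_pos":[41,100,0],"angular":[0,0,0]},
    {"fingers":15,"delta_pos":[58,142,0],"angular":[0,0,0]},
    {"fingers":15,"delta_pos":[75,184,0],"angular":[0,0,0]},
    {"fingers":15,"delta_pos":[92,226,0],"angular":[0,0,0]},
    {"fingers":15,"delta_pos":[109,267,0],"angular":[0,0,0]},
    {"fingers":15,"delta_pos":[126,306,0],"angular":[0,0,0]},
    {"fingers":15,"delta_pos":[139,337,0],"angular":[0,0,0]},
    {"fingers":15,"delta_pos":[144,349.5,0],"angular":[0,0,0]}
  ]
}}

```text
clock: 17.15
tool_pos: [0.4914, 0.0547, 0.186]
orientation: [-180.0, -0.1, 169.8]
force: [-0.4, -1.2, -1.2]
opening: 0.0239
gripper_force: 30.0
```

>>> {"api": "apply_moves", "payload": {
  "deltas": [
    {"fingers":15,"delta_pos":[0,0,0],"angular":[0,0,0]},
    {"fingers":15,"delta_pos":[0,0,0],"angular":[0,0,0]},
    {"fingers":15,"delta_pos":[0,0,0],"angular":[0,0,0]},
    {"fingers":15,"delta_pos":[0,0,0],"angular":[0,0,0]},
    {"fingers":15,"delta_pos":[0,0,0],"angular":[0,0,0]}
  ]
}}

```text
clock: 17.65
tool_pos: [0.4928, 0.0518, 0.1869]
orientation: [-180.0, -0.0, 169.6]
force: [-0.1, 0.1, -1.8]
opening: 0.0239
gripper_force: 30.0
```

Run:
```python
from h import *
o=ctrl.get_obs();print(o['clock'],o['tool_pos'],o['orientation'],o['force'],o['opening'],o['gripper_force'])
print(delta([.4929,.0526,.1122],o['orientation'][2],o))
```

```text
17.65 [0.49280116 0.05181315 0.18692592] [-1.79988592e+02 -1.17226605e-02  1.69623979e+02] [-0.12167061  0.06020682 -1.83983257] 0.023881260031297816 29.99984174966812
(array([ 0. ,  0.8, 74.7]), array([-0.01, -0.01,  0.  ]))
```

>>> {"api": "apply_moves", "payload": {
  "deltas": [
    {"fingers":15,"delta_pos":[0,0.8,20],"angular":[0,0,0]},
    {"fingers":15,"delta_pos":[0,0.8,45],"angular":[0,0,0]},
    {"fingers":15,"delta_pos":[0,0.8,62],"angular":[0,0,0]},
    {"fingers":15,"delta_pos":[0,0.8,69],"angular":[0,0,0]},
    {"fingers":15,"delta_pos":[0,0.8,71],"angular":[0,0,0]},
    {"fingers":15,"delta_pos":[0,0.8,71],"angular":[0,0,0]},
    {"fingers":15,"delta_pos":[0,0.8,71],"angular":[0,0,0]}
  ]
}}

```text
clock: 18.35
tool_pos: [0.4935, 0.0536, 0.117]
orientation: [180.0, 0.1, 169.7]
force: [-0.8, -0.5, -1.8]
opening: 0.0238
gripper_force: 30.0
```

>>> {"api": "apply_moves", "payload": {
  "deltas": [
    {"fingers":15,"delta_pos":[0,0,2],"angular":[0,0,0]},
    {"fingers":15,"delta_pos":[0,0,4],"angular":[0,0,0]},
    {"fingers":15,"delta_pos":[0,0,5],"angular":[0,0,0]},
    {"fingers":15,"delta_pos":[0,0,6],"angular":[0,0,0]},
    {"fingers":15,"delta_pos":[0,0,6],"angular":[0,0,0]},
    {"fingers":15,"delta_pos":[0,0,6],"angular":[0,0,0]}
  ]
}}

```text
clock: 18.95
tool_pos: [0.4931, 0.0535, 0.1102]
orientation: [180.0, 0.0, 169.7]
force: [0.8, -0.3, 1.2]
opening: 0.0237
gripper_force: 30.0
```

Run:
```python
from h import *
F=[]
for i in range(12):
    o=ctrl.get_obs();F.append(o['force']);ctrl.snapshot("wrist")
print(o['clock'],o['tool_pos'],o['orientation'],np.mean(F,0),np.std(F,0))
```

```text
19.5 [0.49301496 0.05346975 0.1101729 ] [1.79987770e+02 1.74797634e-02 1.69702769e+02] [0.6298547  0.44634112 0.79715374] [0.52290784 0.51857311 0.38632803]
```

>>> {"api": "apply_moves", "payload": {
  "deltas": [
    {"fingers":15,"delta_pos":[0,0,1],"angular":[0,0,0]},
    {"fingers":15,"delta_pos":[0,0,2],"angular":[0,0,0]},
    {"fingers":15,"delta_pos":[0,-0.6,2.8],"angular":[0,0,0]},
    {"fingers":15,"delta_pos":[0,-0.6,2.8],"angular":[0,0,0]},
    {"fingers":15,"delta_pos":[0,-0.6,2.8],"angular":[0,0,0]},
    {"fingers":15,"delta_pos":[0,-0.6,2.8],"angular":[0,0,0]},
    {"fingers":15,"delta_pos":[0,-0.6,2.8],"angular":[0,0,0]}
  ]
}}

```text
clock: 20.25
tool_pos: [0.4928, 0.0528, 0.1073]
orientation: [-180.0, 0.0, 169.7]
force: [-0.3, 1.8, 2.2]
opening: 0.0237
gripper_force: 30.0
```

Run:
```python
from h import *
F=[]
for i in range(12):
    o=ctrl.get_obs();F.append(o['force']);im=ctrl.snapshot("wrist")
print(o['clock'],o['tool_pos'],o['orientation'],np.mean(F,0),o['gripper_force'],o['qvel'].round(2))
cv2.imwrite("pics/final.png",im[:,:,::-1])
```

```text
20.8 [0.49277014 0.05281236 0.10729804] [1.79999428e+02 2.60040554e-03 1.69702800e+02] [0.35487535 0.67376856 2.32861715] 30.00020831823349 [-0.02 -0.03 -0.03 -0.06 -0.03 -0.08]
```

The force rose 1.5 N over 2.9 mm, which matches the spring at about half-way in. Handing in.

```bash
python3 -c "
from plant import ctrl
print(ctrl.close_job())"
```

```text
the job is handed in; nothing more can be done
None
```

I handed the job in at 20.8 s; no verdict came back. The ring and disc are stacked in the pocket, engraved side up, and the gauge is held upright on the mark with its plunger about 5 mm in (estimated from force and height, not read directly).

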